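# Empty the drop-bottom vial hopper and bolt its trap-door

### The job

Swing the hopper's trap-door wide open with the red-knobbed lever so that all four vials drop into the blue tray, then bring the door shut again and slide its bolt fully home into the yellow strike plate, so that it stays latched by itself. The slot in the strike plate is not at a known height, so feel for it with the bolt; leave the bottle, beaker and yellow slide box where they stand.

Things in the scene. Friction and masses are not known exactly. Their poses are not given: they have to be found in the camera images.
- hopper: Vial hopper, fixed: clear box 138 x 100 mm with a blue rim, 87 mm deep, open at the top, bottom edge 170 mm above the bench, on a white frame. Origin on the bench under the box's centre, z up. The hinge runs along its y axis; the lever sticks out on its -x side.
- latch (a point): Nominal centre of the yellow strike plate on the lever's +y side, 121.5 mm above the bench: 50 mm along x, 10 mm thick in y, 42 mm high, with one level slot 13 mm high for the 10 mm bolt. Hand-fitted: the real slot lies up to 5 mm above or below, so the bolt lines up at some door angle from 0.015 to 0.08 rad, give or take 0.01; elsewhere the bolt butts on the plate after 4 mm of travel.
- hinge (a point): Middle of the trap-door's hinge axis, 170 mm above the bench, 60 mm from the hopper's centre toward the lever; axes as the hopper's.
- trap_door (a joint): Angle of the trap-door and its lever, one rigid piece (rad): 0 = hard stop, 1.1 = fully open. As it grows the lever and knob swing up toward the hopper. Stiff hinge (0.3 N m): it stays where left from 0.10 up; below that a spring buffer under the lever pushes it open, back to about 0.08; pressing it to 0 takes about 12 N at the knob. Starts at about 0.1, unbolted, with the vials on it.
- bolt (a joint): Travel of the bolt carried on the lever's end (m): 0 = withdrawn, 0.020 = fully home, moving along the hopper's +y. It needs about 2 N and stays where it is left.
- knob (a point): Centre of the red knob, grip of lever and bolt: a cylinder of 30 mm diameter along the hopper's y, 26 mm between its flat ends; pinched on these ends from above it pivots between the fingers as the lever swings. At door angle 0 it is 145 mm out from the hinge (-x) and 5 mm above it (bolt axis 60 mm below). Its y axis is the bolt's direction.
- tray: Blue catch tray, fixed under the door, 250 x 130 mm outside, 65 mm high, 4 mm walls; origin under its centre, long side along its x.
- vial1: White plastic vial with a red cap, 28 mm diameter, 56 mm long, 18 to 35 g, lying along its y axis, one of the load; origin at its centre.
- vial2: White plastic vial with a blue cap, 28 mm diameter, 56 mm long, 18 to 35 g, lying along its y axis, one of the load; origin at its centre.
- vial3: White plastic vial with a yellow cap, 28 mm diameter, 56 mm long, 18 to 35 g, lying along its y axis, one of the load; origin at its centre.
- vial4: White plastic vial with a green cap, 28 mm diameter, 56 mm long, 18 to 35 g, lying along its y axis, one of the load; origin at its centre.
- reagent: Amber bottle, 60 mm diameter, 130 mm high, a bystander; origin under its centre.
- beaker: Glass beaker, 70 mm diameter, 85 mm high, a bystander; origin under its centre.
- slide_box: Yellow closed slide box, 90 x 60 x 32 mm, a bystander; origin under its centre.
Mind the look-alikes: they are no part of the job. What is shaped like the vial3 but pink is not meant. Leave any black look-alike of the vial4 alone.

How it is judged:
On the way:
1. the trap-door is wide open (more than 0.8 rad) and all four vials lie in the tray (value of joint trap_door above 0.8 rad and x of vial1 in the frame of tray between -0.122 and 0.122 m and y of vial1 in the frame of tray between -0.063 and 0.063 m and z of each of vial1, vial2, vial3, vial4 in the frame of tray below 0.06 m and x of vial2 in the frame of tray between -0.122 and 0.122 m and y of vial2 in the frame of tray between -0.063 and 0.063 m and x of vial3 in the frame of tray between -0.122 and 0.122 m and y of vial3 in the frame of tray between -0.063 and 0.063 m and x of vial4 in the frame of tray between -0.122 and 0.122 m and y of vial4 in the frame of tray between -0.063 and 0.063 m), for 0.2 s.
At the end, for the whole second after the job is handed in: Trap-door shut (under 0.11 rad) and held by its bolt, which is at least 14 mm home; all four vials at rest in the tray; the knob released (value of joint trap_door below 0.11 rad and value of joint bolt above 0.014 m and velocity of joint trap_door below 0.05 rad/s and x of vial1 in the frame of tray between -0.122 and 0.122 m and y of vial1 in the frame of tray between -0.063 and 0.063 m and z of each of vial1, vial2, vial3, vial4 in the frame of tray below 0.06 m and x of vial2 in the frame of tray between -0.122 and 0.122 m and y of vial2 in the frame of tray between -0.063 and 0.063 m and x of vial3 in the frame of tray between -0.122 and 0.122 m and y of vial3 in the frame of tray between -0.063 and 0.063 m and x of vial4 in the frame of tray between -0.122 and 0.122 m and y of vial4 in the frame of tray between -0.063 and 0.063 m and linear speed of each of vial1, vial2, vial3, vial4 below 0.03 m/s); the robot touches nothing.
It fails at once if the amber bottle is shifted more than 30 mm or tipped (distance of reagent from where it was at the start of the episode above 0.03 m or angle between reagent's own z axis and vertical above 0.4 rad).
It fails at once if the beaker is shifted more than 30 mm or tipped (distance of beaker from where it was at the start of the episode above 0.03 m or angle between beaker's own z axis and vertical above 0.4 rad).
It fails at once if the yellow slide box is shifted more than 30 mm or tipped (distance of slide_box from where it was at the start of the episode above 0.03 m or angle between slide_box's own z axis and vertical above 0.4 rad).
It also fails if it takes over 48 s, if anything falls off the work surface, if the arm or the gripper's body presses on something with over 40 N, if the wrist force passes 120 N, or if a joint passes its speed limit or range.

### The arm

A 6-joint arm with a two-finger parallel gripper is mounted at the origin on the work surface. World frame = base frame: x ahead of the robot, y to its left, z up, the work surface at z = 0. Lengths are in m, angles in rad, forces in N, time in s.
With the tool pointing down it reaches from about 0.375 to 0.975 m from the base axis. Payload 3.8 kg.
Tool frame: the origin (TCP) lies midway between the tips of the shut fingers; the grasp point (between the pads) lies 19 mm behind it; z points along the fingers, y is the line along which they close (so a half turn about z gives the same grasp; the last joint's range is limited). The gripper opens to 85 mm and grips with 20 to 120 N. Pads are 22 mm wide; open, the fingers measure 114 mm over their backs; the gripper's body (76 mm by 85 mm) begins 54 mm behind the grasp point. The pads swing forward as they close: fully open they stand 13 mm farther back than shut.
Start: joints at [-1.221, 0.264, 1.604, -0, 1.274, -0.037], TCP at [0.255, -0.625, 0.231] pointing down, gripper open.
Joint ranges: [-2.63, 2.63], [-0.94, 2.18], [0.31, 2.57], [-1.31, 4.45], [0, 2.66], [-2.55, 2.55]. Speed limits (rad/s): [2.57, 2.57, 3.14, 3.14, 3.14, 3.14].

### API

Orientations are given as a rotation vector (axis times angle).
In Python, from workcell import status, read_camera, workorder, masks_of gives the robot as it stands.
- The arm moves only by the tool drive_tool, never from a script. Its argument "rows" is a list of rows, each a list of 7 numbers: the turn, a rotation vector about the tool's x, y, z in degrees, then the shift along the tool's x, y, z in m, then the opening, from 0 (shut) to 1 (fully open). In form: [[ax, ay, az, tx, ty, tz, claw], ...]. A call has 1 to 8 rows; each row shifts and turns the commanded pose from where the row before left it, along the tool's axes as they then stand; what a row does not reach is not made up. A row lasts 1/12 s, in which the tool goes at most 41.7 mm and 7.16 degrees, less where a joint would pass 70% of its speed; a pose out of reach is approached as far as the arm can. A call is refused whole if a number of a shift passes 0.0417 or a number of a turn 7.16, either way. A call with a gripper value outside its range is refused whole. The fingers move at their own pace and stop on an object; "force" is the grip in N (left out, the last holds). Time passes only in rows, so rows that do not move let the fingers close. It gives the time, the measured TCP pose, the force, the opening and the grip force at its end, in the units of the state.
- status.read_state(): the state, without advancing time (a new reading comes with each control period).
- read_camera(name): name is "scene" or "top"; returns a dict with "color" (480x640x3 uint8, red, green, blue), "intrinsics" (3x3 intrinsics, pixels), "world_from_camera" (4x4, takes a point from camera to world coordinates). Camera axes: x right, y up, looking along -z (the intrinsics and any distortion apply to the point x, -y, -z); pixel columns grow to the right and rows downward; lengths in m; the calibration is good to about 2 mm. A picture is of the moment at which its call begins. There is no depth.
- workorder.finish_job(): hands the job in; it is judged then, once.
Trained networks look in a picture, given as the dict that the camera call returned (one of the last four; its "shot" number tells which), for a name from the list of things; names that differ only in an ending like _2 or _b are one class to them, and where a whole thing is asked for, a point or a joint stands for the part that bears it (a point fixed in the world has none). Each returns a list of dicts, best first, with "score" (0 to 1); they miss things now and then, are a little off and sometimes report something else, mostly with a low value. They report only what shows in the picture. A call takes as long as a camera call. They do not tell look-alikes from the thing itself.
- masks_of(picture, name): "mask" (480x640 bool, what is visible of it) and "bbox" ([left, top, right, bottom] in pixels, round what is visible of it).
The state is a dict: "time": time; "q": joint angles; "joint_vel": joint speeds; "joint_torque": joint torques, N m; "tool_pos": TCP position; "tcp_rot": TCP orientation; "wrist_force": force on the tool from outside, world axes, zero at the start; "torque": the same for the moment, N m; "width": opening from 0.0 (shut) to 1.0 (fully open); "grip_force": force on a finger pad.
Only numpy, scipy, OpenCV 4.12 (cv2) and the standard library are available. Lean on these libraries where they do the work, as an engineer would, in place of code of your own. Each camera call takes 0.05 s, during which the arm holds its last target. There are 200 camera calls.

## Working session

There is one attempt and no reset: what is moved stays moved. The work goes in short steps, Python scripts to look and compute and a tool call to move; the robot and the scene stay as the last step left them, time stands still between calls to the robot, and variables do not carry over. Pictures are saved under pics/ and viewed, at most 10 in all, crops included, and the job is handed in when it is done.

Besides the shell and the picture viewer there is one more tool, called after ">>>" as name([rows], argument=value, ...), one row to a line, values as JSON. drive_tool: Moves the arm, as the interface text tells. Its arguments: {"type":"object","properties":{"rows":{"type":"array"},"force":{"type":"number"}},"required":["rows"]}

```bash
mkdir -p pics
cat > h.py <<'E'
import numpy as np, cv2
from workcell import status, read_camera, workorder, masks_of
def shot(n):
    p=read_camera(n); return p
def save(p,f,crop=None,s=1):
    c=p["color"][:,:,::-1]
    if crop: c=c[crop[1]:crop[3],crop[0]:crop[2]]
    cv2.imwrite("pics/"+f,cv2.resize(np.ascontiguousarray(c),None,fx=s,fy=s))
def ray(p,u,v):
    K=np.array(p["intrinsics"]);T=np.array(p["world_from_camera"])
    d=np.array([(u-K[0,2])/K[0,0],-(v-K[1,2])/K[1,1],-1.]);return T[:3,3],T[:3,:3]@d
def atz(p,u,v,z):
    o,d=ray(p,u,v);return o+d*(z-o[2])/d[2]
def tri(a,ua,b,ub):
    o1,d1=ray(a,*ua);o2,d2=ray(b,*ub)
    s=np.linalg.lstsq(np.c_[d1,-d2],o2-o1,rcond=None)[0]
    x,y=o1+s[0]*d1,o2+s[1]*d2;return (x+y)/2,np.linalg.norm(x-y)
def proj(p,X):
    K=np.array(p["intrinsics"]);T=np.array(p["world_from_camera"])
    c=T[:3,:3].T@(np.array(X)-T[:3,3]);c=c*[1,-1,-1];w=K@c;return w[:2]/w[2]
E
python3 - <<'E'
from h import *
a=shot("scene");b=shot("top");save(a,"s0.png");save(b,"t0.png")
print(a.keys(),status.read_state())
for p in(a,b):
  print(p["intrinsics"],p["world_from_camera"])
  for n in["hopper","knob","tray","latch","reagent","beaker","slide_box","vial1","vial3"]:
    for m in masks_of(p,n)[:4]:
      ys,xs=np.nonzero(m["mask"]);print(n,round(m["score"],2),m["bbox"],xs.mean().round(1) if len(xs) else 0,ys.mean().round(1) if len(xs) else 0,len(xs))
E
```

```text
dict_keys(['color', 'intrinsics', 'world_from_camera', 'shot']) {'time': 0.1, 'q': array([-1.22092624e+00,  2.64683547e-01,  1.60526999e+00, -1.86860660e-05,
        1.27371592e+00, -3.68478936e-02]), 'joint_vel': array([ 2.69656461e-04, -8.66240652e-04, -3.27367550e-03,  7.08679872e-04,
        1.37957987e-03,  7.09902458e-05]), 'joint_torque': array([ 5.68306746e-05, -5.16706467e+01, -3.68589306e+01, -9.13040481e-05,
        6.28424110e-03,  1.33038651e-05]), 'tool_pos': array([ 0.25436813, -0.6245016 ,  0.23006509]), 'tcp_rot': array([-3.08103478e+00, -6.03291819e-01,  5.35860046e-04]), 'wrist_force': array([-0.31189207,  0.20336915, -0.60963864]), 'torque': array([-0.01474099,  0.05013035,  0.03042019]), 'grip_force': 0.0, 'width': 0.9995395585999461}
[[531.12430381   0.         326.58076011]
 [  0.         531.12430381 239.71665836]
 [  0.           0.           1.        ]] [[ 0.87933806 -0.36597799  0.30467144  0.92125452]
 [ 0.47617474  0.68210368 -0.55497044 -0.52007734]
 [-0.00471054  0.63308347  0.7740692   1.00382428]
 [ 0.          0.          0.          1.        ]]
ho
[... 1562 characters left out ...]
 326.6 241.2 336
reagent 0.56 [227.0, 219.2, 258.5, 259.0] 243.5 240.8 899
beaker 0.78 [321.9, 140.2, 351.9, 180.2] 337.0 159.7 1116
slide_box 0.57 [409.9, 246.6, 430.1, 281.1] 419.3 263.0 485
slide_box 0.27 [435.0, 256.6, 459.5, 289.5] 449.1 273.0 436
vial1 0.91 [421.1, 252.6, 444.6, 288.1] 434.4 269.3 433
vial1 0.84 [439.8, 256.8, 457.7, 286.7] 449.7 272.7 468
vial1 0.82 [452.6, 263.4, 474.7, 291.3] 464.1 279.1 436
vial1 0.65 [427.4, 372.2, 449.4, 398.1] 437.5 385.0 436
vial3 0.91 [421.1, 252.6, 444.6, 288.1] 434.4 269.3 433
vial3 0.84 [439.8, 256.8, 457.7, 286.7] 449.7 272.7 468
vial3 0.82 [452.6, 263.4, 474.7, 291.3] 464.1 279.1 436
vial3 0.65 [427.4, 372.2, 449.4, 398.1] 437.5 385.0 436
```

View pics/s0.png

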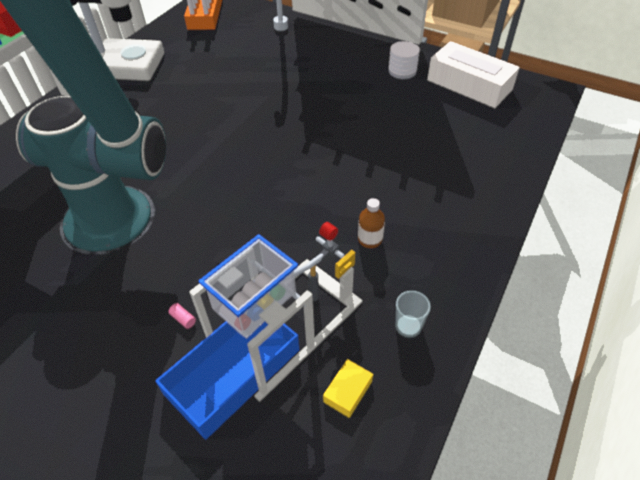

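View pics/t0.png

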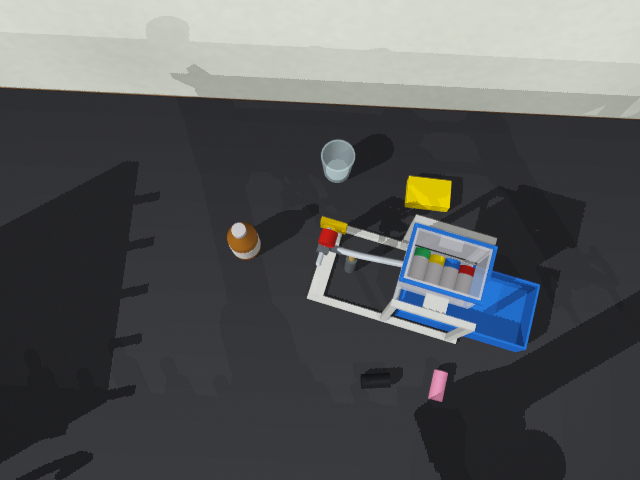

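The scene view shows the red knob at (329,231), with the yellow strike plate next to it at (346,263) and the bottle behind it at (371,225). In the top view the knob is at (328,239), the strike plate at (334,226), and the hopper rim corners are about (415,226), (495,243), (484,306) and (401,288). The loaded vials have green, yellow, blue and red caps. The look-alikes, pink at (438,385) and black at (376,380), lie loose on the bench, and neither needs touching.

```bash
cat > m.py <<'E'
from h import *
from scipy.optimize import least_squares
a=shot("scene");b=shot("top")
def red(p,box):
    x0,y0,x1,y1=box;c=p["color"][y0:y1,x0:x1].astype(int)
    m=(c[:,:,0]>90)&(c[:,:,1]<70)&(c[:,:,2]<70);ys,xs=np.nonzero(m);return xs.mean()+x0,ys.mean()+y0,len(xs),(xs.min()+x0,ys.min()+y0,xs.max()+x0,ys.max()+y0)
ra=red(a,(305,210,350,260));rb=red(b,(300,215,350,265));print(ra,rb)
print("knob tri",tri(a,ra[:2],b,rb[:2]))
A=[(258,236.5),(299.5,268),(238.5,315),(200.5,280.5)];B=[(415,226),(495,243.5),(484,306.5),(400.5,288)]
for i,j in[(0,0),(1,1),(2,2),(3,3)]:
    print("top corner",B[j],atz(b,*B[j],.257))
for q in A: print("scene corner",q,atz(a,*q,.257))
save(a,"s1.png",(180,200,400,420),2.7);save(b,"t1.png",(290,190,550,370),3)
E
python3 m.py
```

```text
(np.float64(328.09055118110234), np.float64(230.39370078740157), 254, (np.int64(319), np.int64(221), np.int64(337), np.int64(239))) (np.float64(327.42657342657344), np.float64(237.71328671328672), 286, (np.int64(318), np.int64(228), np.int64(337), np.int64(247)))
knob tri (array([0.59235784, 0.08387371, 0.1920569 ]), np.float64(0.0017316467933766828))
top corner (415, 226) [ 0.60196355 -0.06025868  0.257     ]
top corner (495, 243.5) [ 0.57891224 -0.19192122  0.257     ]
top corner (484, 306.5) [ 0.4738208  -0.17223451  0.257     ]
top corner (400.5, 288) [ 0.49693273 -0.03824558  0.257     ]
scene corner (258, 236.5) [ 0.51327973 -0.03720471  0.257     ]
scene corner (299.5, 268) [ 0.61605017 -0.06287982  0.257     ]
scene corner (238.5, 315) [ 0.57630164 -0.19183078  0.257     ]
scene corner (200.5, 280.5) [ 0.48009362 -0.16595881  0.257     ]
```

View pics/t1.png

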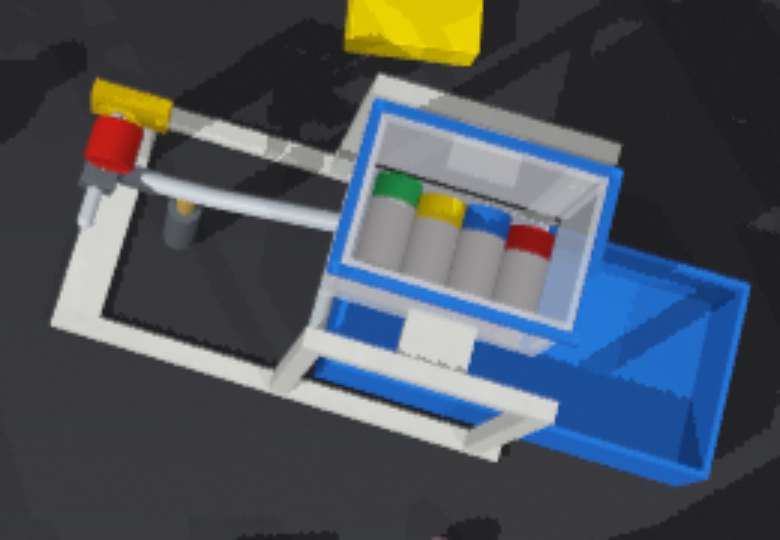

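View pics/s1.png

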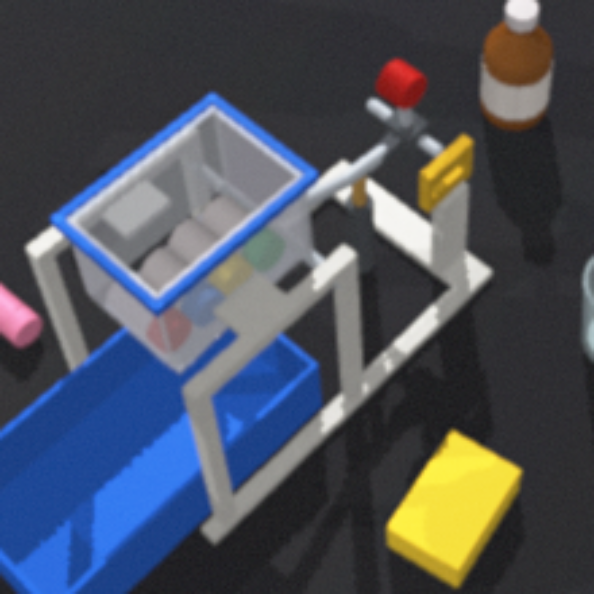

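```bash
cat > fit.py <<'E'
from h import *
from scipy.optimize import least_squares
from scipy.spatial.transform import Rotation as R
a=shot("scene");b=shot("top")
B=[(416,224),(497,247.3),(481.7,300),(400.7,280.7)];A=[(297,263.7),(237.4,313.7),(200.4,281.5),(258.9,235.2)]
s=np.array([(-1,1),(1,1),(1,-1),(-1,-1)])
def pts(v):
    x,y,t,L,W,z=v;e=np.array([np.cos(t),np.sin(t)]);f=np.array([-e[1],e[0]])
    return [np.r_[np.array([x,y])+i*L*e+j*W*f,z] for i,j in s]
def res(v):
    r=[]
    for P,qa,qb in zip(pts(v),A,B): r+=list(proj(a,P)-qa)+list(proj(b,P)-qb)
    r+=[(v[5]-.257)/.001]
    return r
o=least_squares(res,[.54,-.12,-1.8,.07,.05,.257]);v=o.x;print(v.round(4),np.degrees(v[2]),np.round(o.fun,1))
e=np.array([np.cos(v[2]),np.sin(v[2])]);f=np.array([-e[1],e[0]])
k,_=tri(a,(328.1,230.4),b,(327.4,237.7))
d=k[:2]-v[:2];print("knob in hopper",d@e,d@f,k[2])
h=v[:2]-.060*e
K=h-.1438*e;print("knob model",K,"hinge",h)
print("proj model", proj(a,np.r_[K,.1895]),proj(b,np.r_[K,.1895]))
S=status.read_state();M=R.from_rotvec(S["tcp_rot"]).as_matrix();print(M.round(3))
yaw=np.degrees(np.arctan2(M[1,1],M[0,1]));want=np.degrees(np.arctan2(f[1],f[0]))
print("tool y yaw",yaw,"want",want,"mod180 diff",(want-yaw+90)%180-90,"q6",S["q"][5])
np.save("hop.npy",v)
E
python3 fit.py
```

```text
[ 0.5434 -0.1145 -1.8076  0.0679  0.0479  0.2577] -103.56666037653352 [-1.6  0.5 -1.3 -0.4 -0.1  0.5 -1.9 -1.  -0.7  0.4  0.5  1.9 -1.1  1.
 -0.6 -2.5  0.7]
knob in hopper -0.20433289389275086 0.0010440863011153129 0.1920173660026792
knob model [0.59123718 0.08363758] hinge [ 0.55750508 -0.05615006]
proj model [327.135283   231.22611039] [327.2074257  238.32001789]
[[ 0.926  0.377  0.   ]
 [ 0.377 -0.926 -0.   ]
 [ 0.     0.    -1.   ]]
tool y yaw -67.83877178158663 want -13.566660376533518 mod180 diff 54.272111405053124 q6 -0.036887513083548235
```

>>> drive_tool([
  [0, 0, -6.8, 0, 0, -0.018, 1],
  [0, 0, -6.8, 0, 0, -0.018, 1],
  [0, 0, -6.8, 0, 0, -0.018, 1],
  [0, 0, -6.8, 0, 0, -0.018, 1],
  [0, 0, -6.8, 0, 0, -0.018, 1],
  [0, 0, -6.8, 0, 0, -0.018, 1],
  [0, 0, -6.8, 0, 0, -0.018, 1],
  [0, 0, -6.8, 0, 0, -0.018, 1],
])

```text
time: 1.87
tool_pos: [0.2546, -0.625, 0.3762]
tcp_rot: [2.46, 1.953, -0.0]
wrist_force: [0.3, 0.6, 0.7]
width: 0.999
grip_force: 0.0
```

>>> drive_tool([
  [0, 0, 0, 0.038, 0.008, 0, 1],
  [0, 0, 0, 0.038, 0.008, 0, 1],
  [0, 0, 0, 0.038, 0.008, 0, 1],
  [0, 0, 0, 0.038, 0.008, 0, 1],
  [0, 0, 0, 0.038, 0.008, 0, 1],
  [0, 0, 0, 0.038, 0.008, 0, 1],
  [0, 0, 0, 0.038, 0.008, 0, 1],
  [0, 0, 0, 0.038, 0.008, 0, 1],
])

```text
time: 2.53
tool_pos: [0.3879, -0.3426, 0.3755]
tcp_rot: [2.466, 1.945, 0.0]
wrist_force: [1.3, -0.2, 0.9]
width: 1.004
grip_force: 0.0
```

>>> drive_tool([
  [0, 0, 0, 0.038, 0.008, 0, 1],
  [0, 0, 0, 0.038, 0.008, 0, 1],
  [0, 0, 0, 0.038, 0.008, 0, 1],
  [0, 0, 0, 0.038, 0.008, 0, 1],
  [0, 0, 0, 0.038, 0.008, 0, 1],
  [0, 0, 0, 0.038, 0.008, 0, 1],
  [0, 0, 0, 0.038, 0.008, 0, 1],
  [0, 0, 0, 0.038, 0.008, 0, 1],
])

```text
time: 3.2
tool_pos: [0.5208, -0.0616, 0.3756]
tcp_rot: [2.465, 1.946, 0.001]
wrist_force: [0.3, -0.6, -1.1]
width: 0.999
grip_force: 0.0
```

```bash
cat > rel.py <<'E'
from h import *
from scipy.spatial.transform import Rotation as R
import sys
# target grasp point x y z -> shift in tool axes; yaw of hopper y
v=np.load("hop.npy");k=np.array([.592,.0838,.190])
S=status.read_state();M=R.from_rotvec(S["tcp_rot"]).as_matrix()
g=S["tool_pos"]-.019*M[:,2]
t=v[2];e=np.array([np.cos(t),np.sin(t),0]);f=np.array([-e[1],e[0],0])
print("t",S["time"],"tcp",S["tool_pos"].round(4),"to knob0 in tool axes",(M.T@(k-g)).round(4))
print("rot err deg (tool)",np.degrees(R.from_matrix(M.T@np.c_[-e,f,[0,0,-1]]).as_rotvec()).round(2),"q",S["q"].round(2))
d=g-v[[0,1,5]];hx=d@e+.060;hz=g[2]-.170
print("grasp in hinge frame x,y,z mm",(hx*1e3).round(1),(d@f*1e3).round(1),(hz*1e3).round(1),"angle",np.round(np.arctan2(hz,-hx)-.0345,3),"r",np.hypot(hx,hz).round(4))
F=S["wrist_force"];print("force out/+y/down",(M.T@F).round(1),"grip",S["grip_force"],"width mm",S["width"]*85)
E
python3 rel.py
```

```text
t 3.2 tcp [ 0.5208 -0.0616  0.3756] to knob0 in tool axes [0.158  0.0353 0.2047]
rot err deg (tool) [0.05 0.   0.13] q [-0.17 -0.08  1.72 -0.    1.5   0.07]
grasp in hinge frame x,y,z mm 13.9 -34.4 224.6 angle 1.598 r 0.2251
force out/+y/down [-0.5  0.4  1.1] grip 0.0 width mm 84.9386429989953
```

>>> drive_tool([
  [0, 0, 0, 0.0395, 0.009, 0, 1],
  [0, 0, 0, 0.0395, 0.009, 0, 1],
  [0, 0, 0, 0.0395, 0.009, 0, 1],
  [0, 0, 0, 0.0395, 0.008, 0, 1],
  [0, 0, 0, 0, 0, 0.04, 1],
  [0, 0, 0, 0, 0, 0.04, 1],
  [0, 0, 0, 0, 0, 0.02, 1],
  [0, 0, 0, 0, 0, 0, 1],
])

```text
time: 3.87
tool_pos: [0.5874, 0.0822, 0.2682]
tcp_rot: [-2.46, -1.943, 0.016]
wrist_force: [-0.6, 0.2, -1.0]
width: 1.0
grip_force: 0.0
```

```bash
python3 rel.py
python3 - <<'E'
from h import *
a=shot("scene");b=shot("top")
x=cv2.resize(a["color"][180:300,270:390],(480,480));y=cv2.resize(b["color"][180:300,260:380],(480,480))
cv2.imwrite("pics/c2.png",cv2.resize(np.hstack([x,y]),(800,400))[:,:,::-1])
E
```

```text
t 3.8667 tcp [0.5874 0.0822 0.2682] to knob0 in tool axes [0.0029 0.005  0.0971]
rot err deg (tool) [-0.64  0.22  0.18] q [ 0.1   0.1   1.73 -0.    1.33  0.33]
grasp in hinge frame x,y,z mm -141.6 -3.2 117.2 angle 0.657 r 0.1838
force out/+y/down [ 0.  -0.6  1. ] grip 0.0 width mm 85.01105738312363
```

View pics/c2.png

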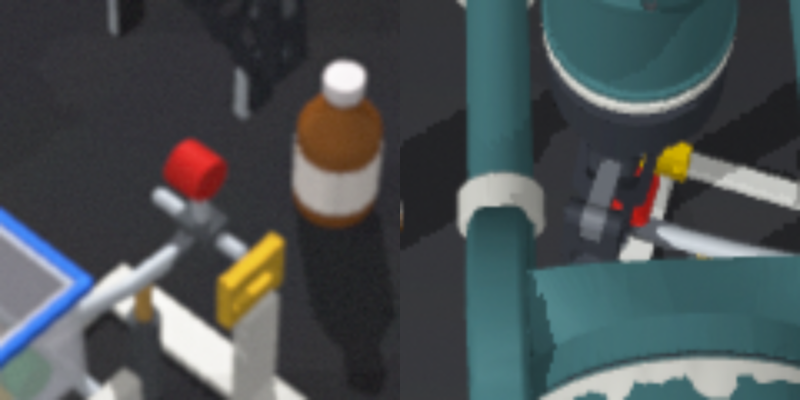

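The left half shows the knob at crop (195,170) with both open fingers still above it, at (115,20) and (240,95). The bottle is well clear. I'll settle closer to the knob and re-measure.

>>> drive_tool([
  [0, 0, 0, 0, 0, 0.03, 1],
  [0, 0, 0, 0, 0, 0.025, 1],
  [0, 0, 0, 0, 0, 0, 1],
  [0, 0, 0, 0, 0, 0, 1],
  [0, 0, 0, 0, 0, 0, 1],
])

```text
time: 4.38
tool_pos: [0.593, 0.082, 0.2236]
tcp_rot: [2.465, 1.944, 0.006]
wrist_force: [0.0, -0.7, 0.4]
width: 1.001
grip_force: 0.0
```

```bash
python3 rel.py
```

```text
t 4.3833 tcp [0.593  0.082  0.2236] to knob0 in tool axes [ 0.0015 -0.0015  0.0526]
rot err deg (tool) [ 0.25 -0.09  0.11] q [0.1  0.12 1.79 0.   1.23 0.33]
grasp in hinge frame x,y,z mm -142.5 2.0 72.6 angle 0.436 r 0.16
force out/+y/down [-0.7  0.2 -0.4] grip 0.0 width mm 85.05942379004243
```

>>> drive_tool([
  [0, 0, 0, 0.0015, -0.001, 0.02, 1],
  [0, 0, 0, 0, 0, 0.02, 1],
  [0, 0, 0, 0, 0, 0.01, 1],
  [0, 0, 0, 0, 0, 0, 0.6],
  [0, 0, 0, 0, 0, 0, 0.4],
  [0, 0, 0, 0, 0, 0, 0.2],
  [0, 0, 0, 0, 0, 0, 0],
  [0, 0, 0, 0, 0, 0, 0],
], force=40)

```text
time: 5.05
tool_pos: [0.5916, 0.0838, 0.1719]
tcp_rot: [2.465, 1.945, 0.003]
wrist_force: [2.3, -0.2, 2.2]
width: 0.302
grip_force: 19.2
```

>>> drive_tool([
  [0, 0, 0, 0, 0, 0, 0],
  [0, 0, 0, 0, 0, 0, 0],
  [0, 0, 0, 0, 0, 0, 0],
])

```text
time: 5.3
tool_pos: [0.5917, 0.0838, 0.1716]
tcp_rot: [2.465, 1.945, 0.004]
wrist_force: [1.5, -0.0, 4.5]
width: 0.302
grip_force: 44.3
```

```bash
python3 rel.py
```

```text
t 5.3 tcp [0.5917 0.0838 0.1716] to knob0 in tool axes [0.0001 0.0003 0.0006]
rot err deg (tool) [ 0.15 -0.05  0.11] q [0.1  0.16 1.84 0.   1.14 0.33]
grasp in hinge frame x,y,z mm -144.0 0.4 20.6 angle 0.107 r 0.1455
force out/+y/down [ 0.3  1.4 -4.5] grip 44.344337582588196 width mm 25.66889116344252
```

>>> drive_tool([
  [0, 0, 0, -0.0014, 0, -0.0085, 0],
  [0, 0, 0, -0.0019, 0, -0.0084, 0],
  [0, 0, 0, -0.0024, 0, -0.0083, 0],
  [0, 0, 0, -0.0029, 0, -0.0081, 0],
  [0, 0, 0, -0.0034, 0, -0.0079, 0],
  [0, 0, 0, -0.0038, 0, -0.0077, 0],
  [0, 0, 0, -0.0043, 0, -0.0075, 0],
  [0, 0, 0, -0.0047, 0, -0.0072, 0],
])

```text
time: 5.97
tool_pos: [0.5855, 0.0599, 0.233]
tcp_rot: [-2.467, -1.945, -0.003]
wrist_force: [5.4, 1.5, -5.6]
width: 0.295
grip_force: 41.1
```

```bash
python3 rel.py
```

```text
t 5.9667 tcp [0.5855 0.0599 0.233 ] to knob0 in tool axes [0.0247 0.0007 0.062 ]
rot err deg (tool) [ 0.05 -0.08  0.09] q [0.06 0.1  1.79 0.   1.25 0.29]
grasp in hinge frame x,y,z mm -119.3 -0.0 82.0 angle 0.568 r 0.1448
force out/+y/down [2.7 4.9 5.6] grip 41.13574504852295 width mm 25.047632959152814
```

>>> drive_tool([
  [0, 0, 0, -0.0051, 0, -0.0069, 0],
  [0, 0, 0, -0.0055, 0, -0.0066, 0],
  [0, 0, 0, -0.0059, 0, -0.0063, 0],
  [0, 0, 0, -0.0063, 0, -0.0059, 0],
  [0, 0, 0, -0.0066, 0, -0.0055, 0],
  [0, 0, 0, -0.0069, 0, -0.0051, 0],
  [0, 0, 0, -0.0072, 0, -0.0047, 0],
  [0, 0, 0, -0.0075, 0, -0.0043, 0],
])

```text
time: 6.63
tool_pos: [0.5733, 0.0109, 0.2781]
tcp_rot: [-2.465, -1.945, -0.003]
wrist_force: [4.8, 1.9, -4.1]
width: 0.297
grip_force: 39.5
```

>>> drive_tool([
  [0, 0, 0, 0, 0, 0, 0],
  [0, 0, 0, 0, 0, 0, 0],
  [0, 0, 0, 0, 0, 0, 0],
  [0, 0, 0, 0, 0, 0, 0],
  [0, 0, 0, 0, 0, 0, 0],
  [0, 0, 0, 0, 0, 0, 0],
  [0, 0, 0, 0, 0, 0, 0],
  [0, 0, 0, 0, 0, 0, 0],
])

```text
time: 7.3
tool_pos: [0.573, 0.01, 0.2787]
tcp_rot: [2.466, 1.946, -0.0]
wrist_force: [4.9, -2.0, -5.2]
width: 0.298
grip_force: 40.1
```

```bash
python3 rel.py
python3 - <<'E'
from h import *
a=shot("scene");b=shot("top")
x=cv2.resize(a["color"][200:450,140:390],(400,400));y=cv2.resize(b["color"][180:380,350:550],(400,400))
cv2.imwrite("pics/c3.png",np.hstack([x,y])[:,:,::-1])
E
```

```text
t 7.3 tcp [0.573  0.01   0.2787] to knob0 in tool axes [0.0762 0.0013 0.1077]
rot err deg (tool) [-0.    0.    0.13] q [-0.03  0.05  1.77 -0.    1.33  0.21]
grasp in hinge frame x,y,z mm -68.0 -0.4 127.7 angle 1.047 r 0.1447
force out/+y/down [-0.8  5.2  5.2] grip 40.091291069984436 width mm 25.347505273047254
```

View pics/c3.png

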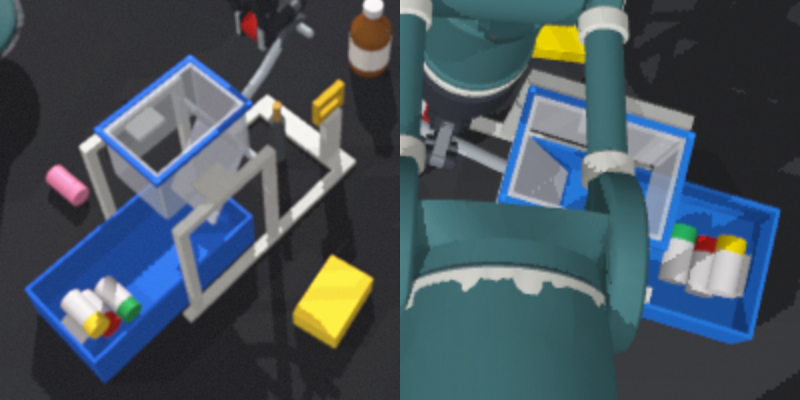

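The hopper looks empty. The tray shows the yellow (95,325), red (108,325) and green (125,305) capped vials in the scene crop, but I can't make out blue yet, so I'll enlarge the tray.

Run:
```python
from h import *
a=shot("scene");b=shot("top")
x=cv2.resize(a["color"][360:430,160:230],(400,400),interpolation=cv2.INTER_CUBIC);y=cv2.resize(b["color"][275:345,470:540],(400,400),interpolation=cv2.INTER_CUBIC)
cv2.imwrite("pics/c4.png",np.hstack([x,y])[:,:,::-1])
for n in("vial1",):
  for p in(a,b):print([(round(m["score"],2),m["bbox"]) for m in masks_of(p,n)])
```

```text
[(0.92, [201.6, 373.2, 226.9, 401.9]), (0.71, [169.5, 303.2, 194.1, 329.2]), (0.7, [189.8, 383.9, 216.2, 411.9]), (0.66, [183.2, 383.3, 210.5, 411.9]), (0.55, [178.5, 399.1, 206.8, 421.1])]
[(0.93, [502.4, 297.0, 524.8, 333.4]), (0.77, [480.5, 290.7, 499.1, 322.7]), (0.6, [492.9, 297.1, 505.8, 327.3])]
```

View pics/c4.png

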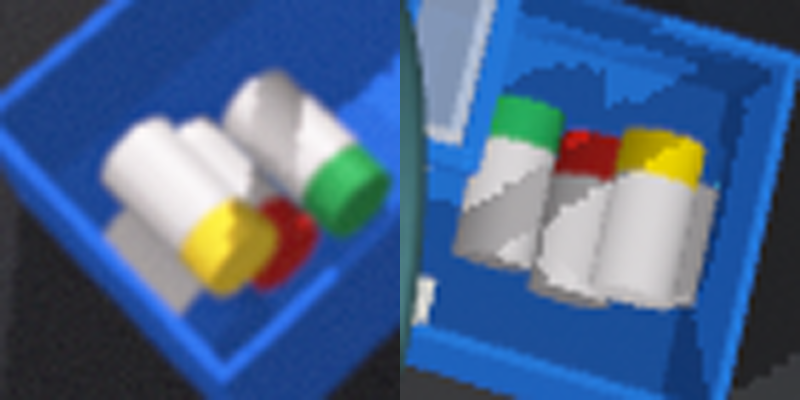

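The blue-capped vial lies under the yellow one, its body at (150,260) in the left half, so all four vials are in the tray. Now I'll close the door along the reverse arc.

>>> drive_tool([
  [0, 0, 0, 0.0075, 0, 0.0043, 0],
  [0, 0, 0, 0.0072, 0, 0.0047, 0],
  [0, 0, 0, 0.0069, 0, 0.0051, 0],
  [0, 0, 0, 0.0066, 0, 0.0055, 0],
  [0, 0, 0, 0.0063, 0, 0.0059, 0],
  [0, 0, 0, 0.0059, 0, 0.0063, 0],
  [0, 0, 0, 0.0055, 0, 0.0066, 0],
  [0, 0, 0, 0.0051, 0, 0.0069, 0],
])

```text
time: 8.27
tool_pos: [0.5855, 0.0593, 0.2349]
tcp_rot: [2.464, 1.945, 0.001]
wrist_force: [2.0, -3.8, 5.0]
width: 0.293
grip_force: 41.9
```

>>> drive_tool([
  [0, 0, 0, 0.0047, 0, 0.0072, 0],
  [0, 0, 0, 0.0043, 0, 0.0075, 0],
  [0, 0, 0, 0.0038, 0, 0.0077, 0],
  [0, 0, 0, 0.0034, 0, 0.0079, 0],
  [0, 0, 0, 0.0029, 0, 0.0081, 0],
  [0, 0, 0, 0.0024, 0, 0.0083, 0],
  [0, 0, 0, 0.0019, 0, 0.0084, 0],
  [0, 0, 0, 0.0014, 0, 0.0085, 0],
])

```text
time: 8.93
tool_pos: [0.5918, 0.0849, 0.1705]
tcp_rot: [2.465, 1.946, 0.005]
wrist_force: [4.6, -0.5, 5.4]
width: 0.299
grip_force: 44.0
```

>>> drive_tool([
  [0, 0, 0, 0, 0, 0, 0],
  [0, 0, 0, 0, 0, 0, 0],
  [0, 0, 0, 0, 0, 0, 0],
  [0, 0, 0, 0, 0, 0, 0],
])

```text
time: 9.27
tool_pos: [0.5917, 0.0851, 0.1695]
tcp_rot: [-2.466, -1.946, -0.005]
wrist_force: [8.1, -0.2, -0.3]
width: 0.292
grip_force: 43.2
```

```bash
python3 rel.py
```

```text
t 9.2667 tcp [0.5917 0.0851 0.1695] to knob0 in tool axes [-0.0012  0.0006 -0.0015]
rot err deg (tool) [ 0.11 -0.16  0.12] q [0.1  0.16 1.84 0.   1.13 0.33]
grasp in hinge frame x,y,z mm -145.3 0.1 18.5 angle 0.092 r 0.1465
force out/+y/down [1.7 7.9 0.3] grip 43.23992908000946 width mm 24.831319344166985
```

>>> drive_tool([
  [0, 0, 0, 0, 0, 0.0015, 0],
  [0, 0, 0, 0, 0.003, 0, 0],
  [0, 0, 0, 0, 0.003, 0, 0],
  [0, 0, 0, 0, 0.002, 0, 0],
  [0, 0, 0, 0, 0, 0, 0],
  [0, 0, 0, 0, 0, 0, 0],
])

```text
time: 9.77
tool_pos: [0.5965, 0.0839, 0.1683]
tcp_rot: [-2.462, -1.943, 0.002]
wrist_force: [-2.7, 2.6, 6.5]
width: 0.3
grip_force: 44.2
```

```bash
python3 rel.py
```

```text
t 9.7667 tcp [0.5965 0.0839 0.1683] to knob0 in tool axes [-0.0011 -0.0045 -0.0027]
rot err deg (tool) [-0.28 -0.1   0.13] q [0.1  0.18 1.83 0.   1.14 0.33]
grasp in hinge frame x,y,z mm -145.2 5.1 17.3 angle 0.084 r 0.1463
force out/+y/down [ 1.9 -3.3 -6.5] grip 44.190452098846436 width mm 25.503120369826146
```

>>> drive_tool([
  [0, 0, 0, 0, 0, 0.001, 0],
  [0, 0, 0, 0, 0, 0, 0],
  [0, 0, 0, 0, 0, 0.001, 0],
  [0, 0, 0, 0, 0, 0, 0],
  [0, 0, 0, 0, 0, 0, 0],
])

```text
time: 10.18
tool_pos: [0.5968, 0.084, 0.1664]
tcp_rot: [-2.462, -1.944, 0.001]
wrist_force: [-1.3, 3.5, 6.7]
width: 0.298
grip_force: 44.3
```

```bash
python3 rel.py
```

```text
t 10.1833 tcp [0.5968 0.084  0.1664] to knob0 in tool axes [-0.0013 -0.0047 -0.0046]
rot err deg (tool) [-0.23 -0.13  0.13] q [0.1  0.18 1.83 0.   1.14 0.33]
grasp in hinge frame x,y,z mm -145.4 5.4 15.4 angle 0.071 r 0.1463
force out/+y/down [ 3.1 -2.1 -6.7] grip 44.30976390838623 width mm 25.349773711624085
```

>>> drive_tool([
  [0, 0, 0, 0, 0, 0.001, 0],
  [0, 0, 0, 0, 0, 0, 0],
  [0, 0, 0, 0, 0, 0.001, 0],
  [0, 0, 0, 0, 0, 0, 0],
  [0, 0, 0, 0, 0, 0, 0],
])

```text
time: 10.6
tool_pos: [0.5975, 0.084, 0.1649]
tcp_rot: [-2.463, -1.944, -0.001]
wrist_force: [-2.2, 2.9, 8.5]
width: 0.298
grip_force: 44.5
```

```bash
python3 rel.py
```

```text
t 10.6 tcp [0.5975 0.084  0.1649] to knob0 in tool axes [-0.0014 -0.0053 -0.0061]
rot err deg (tool) [-0.14 -0.15  0.13] q [0.1  0.18 1.83 0.   1.13 0.33]
grasp in hinge frame x,y,z mm -145.6 6.0 13.9 angle 0.061 r 0.1462
force out/+y/down [ 2.3 -2.8 -8.4] grip 44.504354596138 width mm 25.342052595991554
```

>>> drive_tool([
  [0, 0, 0, 0, 0.002, 0, 0],
  [0, 0, 0, 0, 0.001, 0, 0],
  [0, 0, 0, 0, 0, 0, 0],
  [0, 0, 0, 0, 0, 0, 0],
])

```text
time: 10.93
tool_pos: [0.6003, 0.0833, 0.164]
tcp_rot: [-2.463, -1.944, -0.001]
wrist_force: [1.0, 6.5, 2.8]
width: 0.295
grip_force: 43.9
```

```bash
python3 rel.py
```

```text
t 10.9333 tcp [0.6003 0.0833 0.164 ] to knob0 in tool axes [-0.0014 -0.0083 -0.007 ]
rot err deg (tool) [-0.16 -0.15  0.13] q [0.09 0.19 1.83 0.   1.13 0.33]
grasp in hinge frame x,y,z mm -145.5 9.0 13.0 angle 0.055 r 0.1461
force out/+y/down [ 6.6 -0.5 -2.7] grip 43.887253403663635 width mm 25.094352059456618
```

The bolt is past the 4 mm butt with little side force, so it has entered the slot. I'll drive it home.

>>> drive_tool([
  [0, 0, 0, 0, 0.003, 0, 0],
  [0, 0, 0, 0, 0.003, 0, 0],
  [0, 0, 0, 0, 0.002, 0, 0],
  [0, 0, 0, 0, 0, 0, 0],
  [0, 0, 0, 0, 0, 0, 0],
])

```text
time: 11.35
tool_pos: [0.6072, 0.0816, 0.1633]
tcp_rot: [-2.462, -1.943, 0.002]
wrist_force: [-1.5, 6.5, 2.0]
width: 0.303
grip_force: 43.9
```

```bash
python3 rel.py
```

```text
t 11.35 tcp [0.6072 0.0816 0.1633] to knob0 in tool axes [-0.0013 -0.0154 -0.0076]
rot err deg (tool) [-0.29 -0.13  0.13] q [0.09 0.2  1.81 0.   1.13 0.32]
grasp in hinge frame x,y,z mm -145.5 16.1 12.3 angle 0.05 r 0.146
force out/+y/down [ 6.  -3.  -1.9] grip 43.90205204486847 width mm 25.748385519539237
```

>>> drive_tool([
  [0, 0, 0, 0, 0.002, 0, 0],
  [0, 0, 0, 0, 0.002, 0, 0],
  [0, 0, 0, 0, 0.002, 0, 0],
  [0, 0, 0, 0, 0.001, 0, 0],
  [0, 0, 0, 0, 0, 0, 0],
  [0, 0, 0, 0, 0, 0, 0],
])

```text
time: 11.85
tool_pos: [0.6119, 0.0804, 0.1632]
tcp_rot: [-2.459, -1.941, 0.007]
wrist_force: [-8.5, 8.6, 6.9]
width: 0.299
grip_force: 44.5
```

```bash
python3 rel.py
```

```text
t 11.85 tcp [0.6119 0.0804 0.1632] to knob0 in tool axes [-0.0013 -0.0204 -0.0076]
rot err deg (tool) [-0.54 -0.1   0.12] q [0.09 0.21 1.8  0.01 1.14 0.32]
grasp in hinge frame x,y,z mm -145.5 21.0 12.2 angle 0.049 r 0.146
force out/+y/down [  6.4 -10.3  -6.7] grip 44.53489422798157 width mm 25.378674779838544
```

>>> drive_tool([
  [0, 0, 0, 0, -0.003, 0, 0],
  [0, 0, 0, 0, 0, 0, 0],
  [0, 0, 0, 0, 0, 0, 0.5],
  [0, 0, 0, 0, 0, 0, 0.7],
  [0, 0, 0, 0, 0, 0, 0.7],
  [0, 0, 0, 0, 0, 0, 0.7],
  [0, 0, 0, 0, 0, -0.01, 0.7],
  [0, 0, 0, 0, 0, -0.02, 0.7],
])

```text
time: 12.52
tool_pos: [0.6106, 0.0779, 0.1921]
tcp_rot: [-2.463, -1.944, 0.009]
wrist_force: [-0.9, 0.8, 0.1]
width: 0.701
grip_force: 0.0
```

>>> drive_tool([
  [0, 0, 0, 0, 0, -0.035, 0.7],
  [0, 0, 0, 0, 0, -0.035, 0.7],
  [0, 0, 0, 0, 0, -0.035, 0.7],
  [0, 0, 0, 0, 0, -0.03, 0.7],
  [0, 0, 0, 0, 0, 0, 0.7],
  [0, 0, 0, 0, 0, 0, 0.7],
  [0, 0, 0, 0, 0, 0, 0.7],
])

```text
time: 13.1
tool_pos: [0.6128, 0.0782, 0.3301]
tcp_rot: [2.466, 1.946, 0.0]
wrist_force: [-0.2, -0.9, -0.3]
width: 0.703
grip_force: 0.0
```

Run:
```python
from h import *
a=shot("scene");print(status.read_state()["width"],status.read_state()["time"])
x=cv2.resize(a["color"][210:310,290:390],(400,400),interpolation=cv2.INTER_CUBIC);y=cv2.resize(a["color"][220:430,150:360],(400,400))
cv2.imwrite("pics/c5.png",np.hstack([x,y])[:,:,::-1])
c=a["color"][200:270,300:360].astype(int);m=(c[:,:,0]>90)&(c[:,:,1]<70)&(c[:,:,2]<70);ys,xs=np.nonzero(m);print("red",xs.mean()+300,ys.mean()+200)
v=np.load("hop.npy");t=v[2];e=np.array([np.cos(t),np.sin(t)]);f=np.array([-e[1],e[0]])
for th in(.05,.08,.1):
  for yb in(0,.004,.02):
    X=np.r_[v[:2]-.06*e-.1451*np.cos(th+.0345)*e+yb*f,.17+.1451*np.sin(th+.0345)];print(th,yb,proj(a,X).round(1))
```

```text
0.7005788301645853 13.15
red 336.2432432432432 237.9189189189189
0.05 0 [327.4 233.3]
0.05 0.004 [328.9 234.3]
0.05 0.02 [334.8 238.4]
0.08 0 [327.3 232.1]
0.08 0.004 [328.7 233.1]
0.08 0.02 [334.7 237.2]
0.1 0 [327.1 231.2]
0.1 0.004 [328.6 232.3]
0.1 0.02 [334.6 236.4]
```

View pics/c5.png

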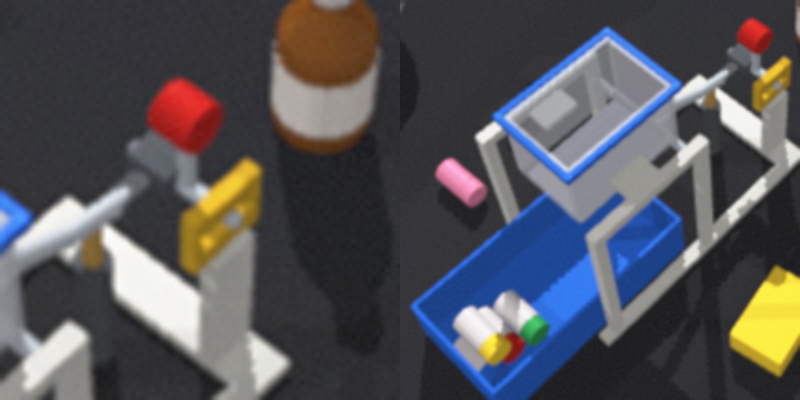

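The bolt now shows in the strike plate's slot at (232,218) in the left crop. The knob is at full travel, the door is shut, and the vials are at rest in the tray. The gripper is clear of everything.

```bash
python3 -c "
from workcell import workorder;print(workorder.finish_job())"
```

```text
the job is handed in; nothing more can be done
None
```

The job is handed in: the vials dropped into the tray (the blue-capped one was inferred, lying hidden under the yellow), the door is shut at about 0.05 rad with the bolt about 20 mm home in the strike plate, the gripper is clear, and the bottle, beaker and slide box were never touched; no verdict was returned.

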